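# Find a dial lock's gate by feel and present its shackle

### The arm

A 7-joint arm with a two-finger parallel gripper is mounted at the origin on a cart in front of the work surface, level with it; the furniture and walls round the work are solid. World frame = base frame: x ahead of the robot, y to its left, z up, the work surface at z = 0. Lengths are in m, angles in rad, forces in N, time in s.
With the tool pointing down it reaches from about 0.35 to 0.9 m from the base axis. Payload 7.2 kg.
Tool frame: the origin (TCP) lies at the very end of the fingers, on their centre line; the grasp point (between the pads) lies 19 mm behind it (ctrl.grip_point_offset is the distance from the TCP to the grasp point, in m); z points along the fingers, y is the line along which they close (so a half turn about z gives the same grasp; the last joint's range is limited). The gripper opens to 88 mm and grips with 3 to 60 N. Pads are 20 mm wide; open, the fingers measure 115 mm over their backs; the gripper's body (75 mm by 178 mm) begins 61 mm behind the grasp point.
Start: joints at [-1.346, 0.411, -0.013, 1.596, 0.006, 1.134, -0.082], TCP at [0.18, 0.598, 0.223] pointing down, gripper open.
Joint ranges: [-2.95, 2.95], [-0.29, 1.99], [-1.47, 1.44], [0.14, 2.54], [-1.03, 4.17], [0.13, 1.85], [-2.86, 2.86]. Speed limits (rad/s): [2.39, 2.39, 3.01, 3.01, 3.14, 3.14, 3.14].

### API

Orientations are given as [roll, pitch, yaw] about the fixed x, y, z axes, in that order (R = Rz(yaw) Ry(pitch) Rx(roll)).
In Python, from rig import ctrl, optics, sign_off gives the robot as it stands. The module is installed in compiled form; this text tells all that it offers.
- The arm moves only by the tool send_rows, never from a script. Its argument "steps" is a list of rows, each a list of 7 numbers: the opening, from -1 (shut) to 1 (fully open), so that 0 is half open, then the shift along the tool's x, y, z in mm, then the turn, a rotation vector about the tool's x, y, z in rad. A call has 1 to 10 rows; each row is the pose to reach, as a shift and turn from the pose commanded when the call began, along the tool's axes at that moment; what a row does not reach only later rows make up. A row lasts 1/8 s, in which the tool goes at most 62.5 mm and 10.7 degrees, less where a joint would pass 70% of its speed; a pose out of reach is approached as far as the arm can. A call with a gripper value outside its range is refused whole. The fingers move at their own pace and stop on an object; "squeeze" is the grip in N (left out, the last holds). Time passes only in rows, so rows that repeat a pose let the fingers close. It gives the time, the measured TCP pose, the force, the opening and the grip force at its end, in the units of the state.
- ctrl.read_state(): the state, without advancing time (a new reading comes with each control period).
- optics.capture(name): name is "side" or "top"; returns a dict with "image" (400x640x3 uint8, red, green, blue), "depth" (400x640 float32, m along the optical axis (not along the pixel's ray), 0 where there is no reading), "fovy" (degrees; the focal length in pixels is half the picture's height over the tangent of half this angle, whatever the lens; pixels are square), "cx", "cy" (the principal point, pixels), "extrinsics" (4x4, takes a point from camera to world coordinates). Camera axes: x right, y up, looking along -z (the intrinsics and any distortion apply to the point x, -y, -z); pixel columns grow to the right and rows downward; lengths in m; the calibration is good to about 2 mm. A picture is of the moment at which its call begins.
- sign_off(): hands the job in; it is judged then, once.
The state is a dict: "time": time; "joint_positions": joint angles; "joint_vel": joint speeds; "joint_efforts": joint torques, N m; "eef_pos": TCP position; "tcp_rot": TCP orientation; "wrist_force": force on the tool from outside, world axes, zero at the start; "ft_torque": the same for the moment, N m; "opening": finger opening in m; "grip_force": force on a finger pad.
Only numpy, scipy, OpenCV 4.12 (cv2) and the standard library are available. Lean on these libraries where they do the work, as an engineer would, in place of code of your own. Each camera call takes 0.05 s, during which the arm holds its last target. There are 200 camera calls.

### The job

One of the two dial locks on the bench still has its U-shaped steel shackle standing in its hasp: turn the dial of that lock, and only that one, clockwise by feel, past any light click, and stop when the dial catches dead in its gate. Then let go of the dial, draw the shackle straight up out of the lock without forcing it, and hold it up upright and still, its feet about a hand's breadth or more (at least 10 cm) above the lock; finish while holding it there. Leave the other lock's dial and the things lying round about as they are.

Things in the scene. Friction and masses are not known exactly. Their poses are not given: they have to be found in the camera images.
- lock: the lock that holds the shackle: grey steel block fixed to the bench on the left or right, 190 (its x) x 92 (its y) x 60 mm high on a 215 x 105 x 5 mm foot plate; origin at the centre of its underside, z up. Dial axis at x = -50 mm, y = 0; two shackle bores, 15 mm wide, 48 mm deep, open in the top at x = +55, y = +-24 mm
- empty_lock: the other lock, alike in every way but with empty bores; origin and axes as for the first
- dial_a_grip (a point): one of two identical dials (fluted upright steel cylinder, 42 mm diameter, unmarked): point on its axis 24 mm above its lock's top face, 12 mm below the dial's top; grip it here from above, any yaw. Which dial sits on which lock changes from start to start, and its yaw does not tell where the gate is
- dial_b_grip (a point): one of two identical dials (fluted upright steel cylinder, 42 mm diameter, unmarked): point on its axis 24 mm above its lock's top face, 12 mm below the dial's top; grip it here from above, any yaw. Which dial sits on which lock changes from start to start, and its yaw does not tell where the gate is
- dial_a (a joint): dial_a: turn from the start (0), rad, growing clockwise seen from above, stops at 0 and 1.6; up to 0.2 N m turns it. On the lock with the shackle a hidden deep gate lies between 0.35 and 1.5, new each time: there the dial stops dead (it resists over 0.4 N m), stays caught when let go, and the shackle is free. A shallow notch may click lightly before it; the dial passes it and nothing is freed
- dial_b (a joint): dial_b: turn from the start (0), rad, growing clockwise seen from above, stops at 0 and 1.6; up to 0.2 N m turns it. On the lock with the shackle a hidden deep gate lies between 0.35 and 1.5, new each time: there the dial stops dead (it resists over 0.4 N m), stays caught when let go, and the shackle is free. A shallow notch may click lightly before it; the dial passes it and nothing is freed
- shackle: loose U-shaped shackle of 12 mm round steel bar, 60 mm wide (along its y), 94 mm high, about 0.2 kg; origin midway between the bottoms of its two feet, z up along its legs. At the start its feet stand 48 mm deep in the lock's bores with 1.5 mm play all round; while locked it lifts only about 4 mm
- shackle_bar (a point): centre of the shackle's level top bar (12 mm thick, straight for 26 mm, running along the shackle's y), 88 mm above the shackle's origin and at the start 40 mm above the lock's top: grip it here from above, fingers closing along the shackle's x
- putty_tin: bystander: food tin, 75 mm diameter, 58 mm high; origin under its centre
- pliers: bystander: pliers with blue handles, 168 x 61 x 18 mm; origin under its centre
- tape: bystander: small black roll of tape, 57 mm diameter, 19 mm high; origin under its centre

How it is judged:
By the outcome, as a careful person would: the job done as asked, in the order asked, and still so for the second after the job is handed in, while the arm keeps its last pose, push and grip.
It also fails if it takes over 61 s, if anything falls off the work surface, if the arm or the gripper's body presses on something with over 40 N, if the wrist force passes 120 N, or if a joint passes its speed limit or range.

## Working session

There is one attempt and no reset: what is moved stays moved. The work goes in short steps, Python scripts to look and compute and a tool call to move; the robot and the scene stay as the last step left them, time stands still between calls to the robot, and variables do not carry over. Pictures are saved under pics/ and viewed, at most 10 in all, crops included, and the job is handed in when it is done.

Besides the shell and the picture viewer there is one more tool, called by a JSON object that holds its "api" and its "payload". send_rows: Moves the arm, as the interface text tells. Its arguments: {"type":"object","properties":{"steps":{"type":"array"},"squeeze":{"type":"number"}},"required":["steps"]}

```bash
mkdir -p pics; cat > h.py <<'E'
import numpy as np,cv2
from rig import ctrl,optics,sign_off
def cap(n,save=None):
    c=optics.capture(n)
    if save: cv2.imwrite(save,c["image"][:,:,::-1])
    return c
def pts(c):
    d=c["depth"];h,w=d.shape;f=h/2/np.tan(np.radians(c["fovy"])/2)
    v,u=np.mgrid[:h,:w]
    P=np.stack([(u-c["cx"])/f*d,-(v-c["cy"])/f*d,-d,np.ones_like(d)],-1)@c["extrinsics"].T
    P=P[...,:3]; P[d==0]=np.nan
    return P
E
python3 - <<'E'
from h import *
for n in("side","top"):
    c=cap(n,f"pics/{n}1.png"); print(n,c["fovy"],c["cx"],c["cy"],c["extrinsics"].round(3).tolist(),c.keys())
    np.save(f"{n}1.npy",pts(c))
s=ctrl.read_state();print(s,ctrl.grip_point_offset)
E
```

```text
side 55.270478304899186 318.1431593604739 199.02509058991564 [[0.936, 0.193, -0.296, 0.25], [-0.352, 0.565, -0.746, -0.596], [0.023, 0.802, 0.597, 0.712], [0.0, 0.0, 0.0, 1.0]] dict_keys(['image', 'depth', 'fovy', 'cx', 'cy', 'extrinsics'])
top 50.35554335490265 317.9984396000302 204.2516656039383 [[0.004, 0.988, -0.152, 0.322], [-1.0, 0.002, -0.011, 0.164], [-0.011, 0.153, 0.988, 1.498], [0.0, 0.0, 0.0, 1.0]] dict_keys(['image', 'depth', 'fovy', 'cx', 'cy', 'extrinsics'])
{'time': 0.1, 'joint_positions': array([-1.34619017,  0.41181488, -0.01274021,  1.59695294,  0.00561768,
        1.13431975, -0.08221669]), 'joint_vel': array([ 3.51742715e-05, -2.57481604e-03, -2.20359268e-03, -2.10334501e-03,
       -6.92001704e-04, -6.57788557e-04,  2.81966882e-03]), 'joint_efforts': array([ 2.66829004e-03, -5.89098251e+01,  6.43811189e-01, -2.91705287e+01,
       -5.37888973e-02,  1.45122551e-02,  3.65560288e-05]), 'eef_pos': array([0.18029357, 0.59794809, 0.22189921]), 'tcp_rot': array([-3.14013755e+00,  1.07939772e-04,  2.84882739e+00]), 'wrist_force': array([-0.36381572,  0.76149774, -0.0608251 ]), 'ft_torque': array([ 0.04377104,  0.06148293, -0.01911185]), 'grip_force': 0.0, 'opening': 0.08769799329169344} 0.0187
```

View pics/top1.png

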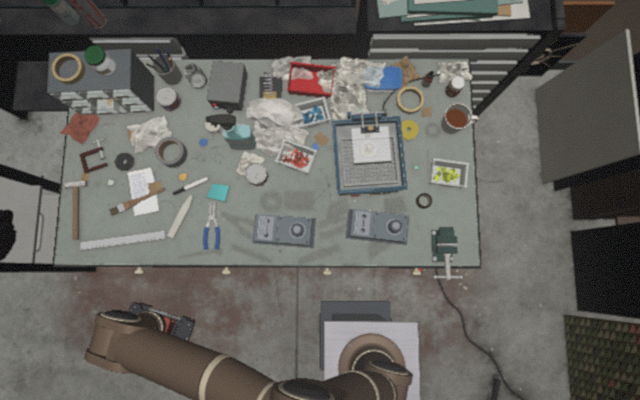

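View pics/side1.png

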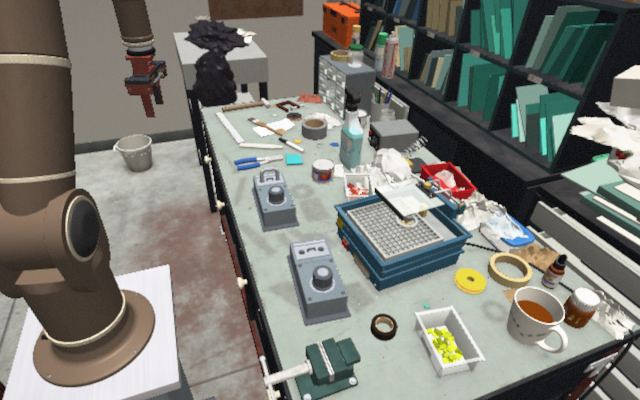

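The top view shows the two locks at about (284,230) and (377,225), with each dial on the right. In the side view they are at (275,200) and (318,280). I'll crop to see which one holds the shackle, and measure both.

```bash
python3 - <<'E'
from h import *
s=cv2.imread("pics/side1.png")[150:330,230:360]
t=cv2.imread("pics/top1.png")[195:255,240:420]
s=cv2.resize(s,None,fx=3,fy=3,interpolation=cv2.INTER_CUBIC);t=cv2.resize(t,None,fx=2.2,fy=2.2,interpolation=cv2.INTER_CUBIC)
o=np.zeros((540,800,3),np.uint8);o[:,:390]=s;o[:t.shape[0],400:400+t.shape[1]]=t;cv2.imwrite("pics/crop1.png",o)
for n in("top","side"):
    P=np.load(n+"1.npy"); 
    z=P[...,2];
    for nm,lo,hi in(("low",.02,.05),("topface",.061,.069),("bar/dialtop",.092,.115)):
        m=((z>lo)&(z<hi)&(P[...,0]>.25)&(P[...,0]<.48)&(P[...,1]>-.1)&(P[...,1]<.42)).astype(np.uint8)
        k,l,st,ce=cv2.connectedComponentsWithStats(m)
        for i in range(1,k):
            if st[i,4]>7:
                q=P[l==i]; r=cv2.minAreaRect(q[:,:2].astype(np.float32)*1000); print(n,nm,st[i],q.mean(0).round(4),q.min(0).round(3),q.max(0).round(3),r)
E
```

```text
top low [349 233   6   4   9] [0.4403 0.0676 0.0359] [0.437 0.057 0.021] [0.45  0.074 0.049] ((439.7361755371094, 67.71063232421875), (19.741756439208984, 9.23714542388916), 50.19292068481445)
top low [382 240   8   1   8] [ 0.4247 -0.0515  0.0358] [ 0.424 -0.062  0.022] [ 0.426 -0.042  0.048] ((424.6551513671875, -51.79737091064453), (20.482919692993164, 0.6500381231307983), 84.5346450805664)
top topface [255 223   8  16  45] [0.4552 0.3811 0.0635] [0.428 0.368 0.061] [0.479 0.394 0.068] ((453.3213806152344, 380.97723388671875), (51.9298095703125, 24.162738800048828), 1.91173255443573)
top topface [284 223   7   5  14] [0.4741 0.2834 0.0635] [0.465 0.275 0.062] [0.479 0.295 0.067] ((472.3338623046875, 284.6253967285156), (14.08914566040039, 19.91069793701172), 2.082594156265259)
top topface [300 223   4   4  10] [0.4743 0.2343 0.0628] [0.469 0.23  0.061] [0.48  0.241 0.066] ((474.30572509765625, 233.91111755371094), (12.373095512390137, 7.221472263336182), 45.26996612548828)
top topface [352 223   7  13  27] [0.4573 0.0562 0.0639] [0.439 0.044 0.061] [0.48  0.065 0.069] ((459.962402
[... 5656 characters left out ...]
4.120399475097656), (96.73894500732422, 53.029029846191406), 84.51329803466797)
side bar/dialtop [260 167  15   8  58] [0.4589 0.3515 0.1019] [0.438 0.345 0.092] [0.48  0.359 0.108] ((459.2139892578125, 353.3955383300781), (12.892321586608887, 42.29474639892578), 83.03439331054688)
side bar/dialtop [269 186  15  10 121] [0.4578 0.2474 0.0966] [0.437 0.228 0.092] [0.478 0.271 0.1  ] ((457.65142822265625, 248.74131774902344), (41.2698974609375, 40.97940444946289), 33.40882873535156)
side bar/dialtop [313 266  17  16 196] [ 0.4658 -0.0795  0.0968] [ 0.45  -0.099  0.092] [ 0.48  -0.056  0.1  ] ((464.83941650390625, -77.41407775878906), (30.128070831298828, 42.96712875366211), 0.2096138596534729)
```

View pics/crop1.png

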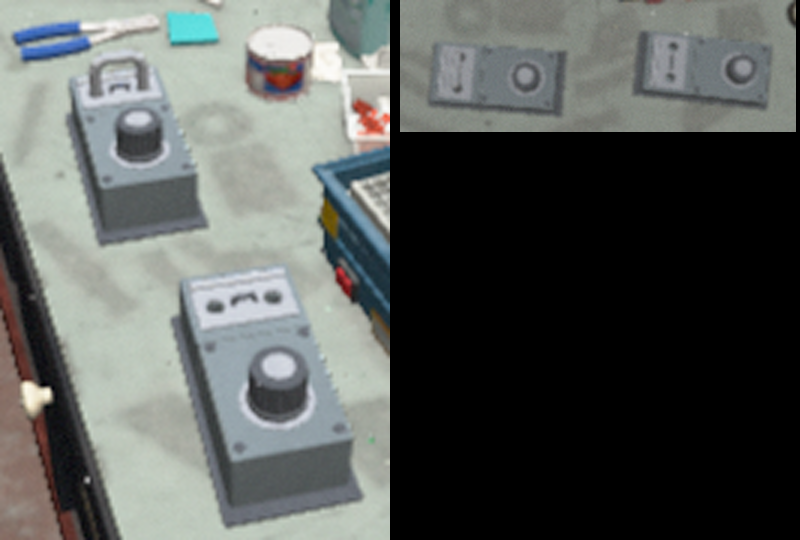

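The left lock holds the shackle. I'll refine its yaw and the dial axis by casting rays of the dial's light cap onto z=0.096, and the shackle bar onto z≈0.10.

```bash
cat >> h.py <<'E'
def ray(c,u,v,z):
    f=200/np.tan(np.radians(c["fovy"])/2);E=c["extrinsics"]
    d=E[:3,:3]@np.array([(u-c["cx"])/f,-(v-c["cy"])/f,-1]);return E[:3,3]+d*(z-E[2,3])/d[2]
E
python3 - <<'E'
from h import *
for n,(u0,v0,w,h) in(("side",(262,180,30,26)),("top",(286,219,22,20))):
    c=cap(n);P=pts(c);g=cv2.cvtColor(c["image"],cv2.COLOR_RGB2GRAY)
    z=P[...,2]
    m=np.zeros(z.shape,np.uint8);m[v0:v0+h,u0:u0+w]=1
    m&=((z>.085)&(z<.11)).astype(np.uint8)
    # dial top face: high z; light cap: brighter pixels
    v,u=np.nonzero(m&(z>.092)); print(n,"topface",u.mean(),v.mean(),len(u),ray(c,u.mean(),v.mean(),.096).round(4))
    print(np.array2string(g[v0:v0+h,u0:u0+w],max_line_width=200))
    l=((z>.015)&(z<.125)&(P[...,1]>.17)&(P[...,1]<.43)&(P[...,0]>.38)&(P[...,0]<.53))
    for a,b in((.045,.07),):
        q=P[l&(z>a)&(z<b)][:,:2]*1000
        lo,hi=np.percentile(q,[1,99],0);print("box",lo,hi,cv2.minAreaRect(q.astype(np.float32)))
    q=P[l&(z>.092)&(P[...,1]>.31)];v,u=np.nonzero(l&(z>.092)&(P[...,1]>.31));print("bar",q.mean(0).round(4),np.median(q,0).round(4),ray(c,u.mean(),v.mean(),.102).round(4),u.min(),u.max(),v.min(),v.max())
E
```

```text
side topface 275.98387096774195 190.76612903225808 124 [0.4579 0.2476 0.096 ]
[[120 123 166 201 156 143 198 210 211 196 177 191 209 195 173 169 179 193 201 212 207 188 168 187 200 197 198 196 196 197]
 [118 123 166 206 190 193 213 211 213 211 212 214 212 211 209 213 214 212 214 212 212 197 169 179 194 199 196 196 197 199]
 [163 178 197 214 214 213 212 212 215 215 214 214 212 213 209 198 193 192 193 187 185 175 158 172 188 200 196 196 195 200]
 [208 215 213 213 213 211 215 209 198 193 195 193 184 186 180 166 162 167 164 159 157 155 161 170 185 200 197 196 196 196]
 [209 200 193 194 189 187 185 177 167 160 165 162 159 152 156 153 163 167 167 169 168 166 157 163 168 191 198 196 194 193]
 [183 169 164 166 162 156 150 149 153 161 162 155 151 146 148 147 149 156 162 167 170 156 131 139 157 179 193 190 190 190]
 [153 161 161 163 165 163 162 161 153 148 140 126 131 132 131 133 129 130 139 154 162 155 132 134 158 182 196 191 191 189]
 [161 157 158 162 161 168 168 158 131 123 127 149 171 176 181 182 170 142 115 126 146 159 155 157 164 173 192 195 192 185]
 [164 156 159 163 165 168 165 142 119 
[... 3872 characters left out ...]
 118 116 123 135 126 107  88  87  89  86  85  81  78  67  73 107 128 129 122 117 112]
 [120 121 117 120 126 132 131 115  98  85  80  77  76  80  81 103 125 130 124 118 114 114]
 [119 115 116 117 118 131 133 135 120 102  90  87  97 108 116 128 132 130 116 114 114 114]
 [119 119 119 120 120 121 126 138 133 129 119 119 130 137 136 133 127 118 114 113 112 115]
 [120 116 114 121 119 118 120 124 125 130 127 131 127 128 124 121 114 117 116 113 116 117]]
box [411.67162739 210.04493832] [507.0370884  396.16567829] ((459.1351013183594, 302.4527587890625), (190.82371520996094, 92.49382019042969), 85.69354248046875)
bar [0.4625 0.3558 0.1029] [0.4631 0.3563 0.1034] [0.4626 0.356  0.102 ] 263 266 219 235
```

Averaged over both views, the dial axis is at (0.4565, 0.2503), the bar at (0.464, 0.355), and the lock's x-axis points 85.65° from world x. The spacing is 105 mm, which matches the given sizes. Next I move above the dial.

{"api": "send_rows", "payload": {"steps": [[1,-50,-35,0,0,0,-0.03],[1,-100,-69,10,0,0,-0.06],[1,-150,-104,20,0,0,-0.1],[1,-200,-139,30,0,0,-0.14],[1,-250,-173,40,0,0,-0.18],[1,-300,-208,50,0,0,-0.217],[1,-340,-236,53,0,0,-0.217],[1,-365,-253,53,0,0,-0.217],[1,-365,-253,53,0,0,-0.217],[1,-365,-253,53,0,0,-0.217]], "squeeze": 25}}

```text
time: 1.45
eef_pos: [0.4562, 0.2517, 0.1696]
tcp_rot: [3.141, -0.001, 3.067]
wrist_force: [-0.4, -0.1, -0.3]
opening: 0.0877
grip_force: 0.0
```

```bash
python3 - <<'E'
from h import *
s=ctrl.read_state();print(s['time'],s['eef_pos'],s['tcp_rot'],s['joint_positions'].round(2),s['wrist_force'],s['ft_torque'])
c=cap("side","pics/side2.png")
o=cv2.resize(c["image"][100:240,200:360,::-1],None,fx=4,fy=4,interpolation=cv2.INTER_CUBIC);cv2.imwrite("pics/s2.png",o)
E
```

```text
1.45 [0.45621735 0.25168687 0.169568  ] [ 3.14119584e+00 -5.36331892e-04  3.06651185e+00] [-0.7   0.29  0.12  1.92 -0.04  0.94  0.94] [-0.43022442 -0.09674809 -0.31152179] [-0.01981251 -0.03150897 -0.01167446]
```

View pics/s2.png

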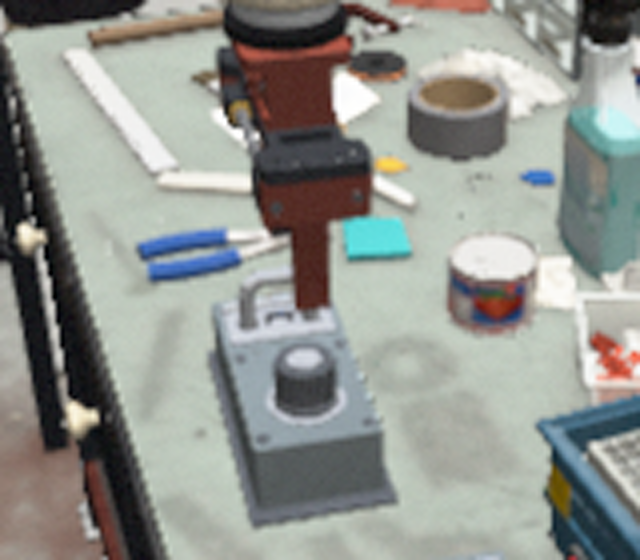

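The side view shows the fingers edge-on at crop (313,300), high over the lock, with the dial at (307,380) and the shackle undisturbed. Descending onto the dial and closing.

{"api": "send_rows", "payload": {"steps": [[1,0,-1,35,0,0,0],[1,0,-1,70,0,0,0],[1,0,-1,95,0,0,0],[1,0,-1,104,0,0,0],[1,0,-1,104,0,0,0],[1,0,-1,104,0,0,0]]}}

```text
time: 2.25
eef_pos: [0.4572, 0.2505, 0.0666]
tcp_rot: [3.14, 0.001, 3.066]
wrist_force: [0.2, -0.7, 0.1]
opening: 0.0881
grip_force: 0.0
```

{"api": "send_rows", "payload": {"steps": [[-0.2,0,0,0,0,0,0],[-0.5,0,0,0,0,0,0],[-0.5,0,0,0,0,0,0],[-0.5,0,0,0,0,0,0]], "squeeze": 25}}

```text
time: 2.75
eef_pos: [0.4568, 0.2498, 0.0657]
tcp_rot: [3.141, 0.0, 3.066]
wrist_force: [-0.4, 0.3, 0.1]
opening: 0.0514
grip_force: 0.0
```

```bash
cat > st.py <<'E'
from h import *
s=ctrl.read_state();print(round(s['time'],2),s['eef_pos'].round(4),s['tcp_rot'].round(4),s['wrist_force'].round(2),s['ft_torque'].round(3),s['opening'],s['grip_force'],s['joint_efforts'].round(2)[-1])
E
python3 st.py
```

```text
2.75 [0.4568 0.2498 0.0657] [3.1414e+00 1.0000e-04 3.0657e+00] [-0.44  0.32  0.07] [-0.     0.022 -0.023] 0.051368561615307846 0.0 -0.0
```

{"api": "send_rows", "payload": {"steps": [[-0.7,0,0,0,0,0,0],[-0.7,0,0,0,0,0,0],[-0.7,0,0,0,0,0,0],[-0.7,0,0,0,0,0,0]]}}

```text
time: 3.25
eef_pos: [0.457, 0.2511, 0.0656]
tcp_rot: [3.14, 0.001, 3.067]
wrist_force: [1.2, 6.1, -4.8]
opening: 0.0429
grip_force: 22.1
```

```bash
python3 st.py
```

```text
3.25 [0.457  0.2511 0.0656] [3.1400e+00 7.0000e-04 3.0666e+00] [ 1.24  6.14 -4.78] [ 1.233 -0.216  0.003] 0.04290835247047379 22.06990784034133 0.01
```

Gripped, with a small side force in +y, so I ease the tool over 1.5 mm and turn 0.28 rad.

{"api": "send_rows", "payload": {"steps": [[-0.7,0,1,0,0,0,0.04],[-0.7,0,1.5,0,0,0,0.09],[-0.7,0,1.5,0,0,0,0.14],[-0.7,0,1.5,0,0,0,0.19],[-0.7,0,1.5,0,0,0,0.24],[-0.7,0,1.5,0,0,0,0.28],[-0.7,0,1.5,0,0,0,0.28]]}}

```text
time: 4.12
eef_pos: [0.4569, 0.2513, 0.0656]
tcp_rot: [-3.141, 0.0, 2.785]
wrist_force: [1.4, 2.6, -3.4]
opening: 0.0429
grip_force: 22.3
```

```bash
python3 st.py
```

```text
4.12 [0.4569 0.2513 0.0656] [-3.1415e+00  1.0000e-04  2.7852e+00] [ 1.4   2.55 -3.39] [ 0.573 -0.356 -0.102] 0.04292601570397481 22.30808121152222 -0.19
```

{"api": "send_rows", "payload": {"steps": [[-0.7,0,0,0,0,0,0.03],[-0.7,0,0,0,0,0,0.06],[-0.7,0,0,0,0,0,0.06]]}}

```text
time: 4.5
eef_pos: [0.457, 0.2513, 0.0656]
tcp_rot: [3.142, 0.0, 2.725]
wrist_force: [1.8, 1.8, -3.7]
opening: 0.0426
grip_force: 22.2
```

```bash
python3 st.py
```

```text
4.5 [0.457  0.2513 0.0656] [3.1415e+00 1.0000e-04 2.7251e+00] [ 1.75  1.83 -3.72] [ 0.565 -0.402 -0.007] 0.042587430122078544 22.174459816887975 -0.2
```

{"api": "send_rows", "payload": {"steps": [[-0.7,0,0,0,0,0,0.03],[-0.7,0,0,0,0,0,0.05],[-0.7,0,0,0,0,0,0.05]]}}

```text
time: 4.88
eef_pos: [0.4569, 0.2513, 0.0656]
tcp_rot: [-3.142, 0.0, 2.675]
wrist_force: [1.4, 2.1, -3.7]
opening: 0.0428
grip_force: 22.1
```

```bash
python3 st.py
```

```text
4.88 [0.4569 0.2513 0.0656] [-3.1416e+00  1.0000e-04  2.6755e+00] [ 1.42  2.05 -3.67] [ 0.586 -0.506  0.05 ] 0.04277085255419793 22.090511452406645 -0.23
```

{"api": "send_rows", "payload": {"steps": [[-0.7,0,0,0,0,0,0.03],[-0.7,0,0,0,0,0,0.05],[-0.7,0,0,0,0,0,0.05]]}}

```text
time: 5.25
eef_pos: [0.4569, 0.2513, 0.0656]
tcp_rot: [-3.142, 0.0, 2.625]
wrist_force: [1.9, 2.3, -5.0]
opening: 0.0426
grip_force: 22.1
```

```bash
python3 st.py; python3 st.py
```

```text
5.25 [0.4569 0.2513 0.0656] [-3.1416e+00  1.0000e-04  2.6254e+00] [ 1.85  2.34 -5.02] [ 0.55  -0.488  0.155] 0.042581259145241745 22.065429612994194 -0.31
5.25 [0.4569 0.2513 0.0656] [-3.1416e+00  1.0000e-04  2.6254e+00] [ 1.85  2.34 -5.02] [ 0.55  -0.488  0.155] 0.042581259145241745 22.065429612994194 -0.31
```

{"api": "send_rows", "payload": {"steps": [[-0.7,0,0,0,0,0,0.03],[-0.7,0,0,0,0,0,0.05],[-0.7,0,0,0,0,0,0.05]]}}

```text
time: 5.62
eef_pos: [0.4569, 0.2514, 0.0657]
tcp_rot: [3.142, -0.0, 2.575]
wrist_force: [1.2, 3.1, -3.9]
opening: 0.0426
grip_force: 22.2
```

```bash
python3 st.py
```

```text
5.62 [0.4569 0.2514 0.0657] [ 3.1415 -0.      2.5752] [ 1.18  3.14 -3.89] [ 0.479 -0.399  0.144] 0.042628345466986343 22.169634522870183 -0.22
```

{"api": "send_rows", "payload": {"steps": [[-0.7,0,0,0,0,0,0.03],[-0.7,0,0,0,0,0,0.05],[-0.7,0,0,0,0,0,0.05]]}}

```text
time: 6.0
eef_pos: [0.4569, 0.2514, 0.0657]
tcp_rot: [3.141, 0.0, 2.525]
wrist_force: [2.2, 2.1, -2.7]
opening: 0.0426
grip_force: 22.2
```

```bash
python3 st.py
```

```text
6.0 [0.4569 0.2514 0.0657] [3.1415 0.     2.5251] [ 2.16  2.07 -2.67] [ 0.611 -0.353  0.023] 0.04256944065519848 22.20879167318344 -0.19
```

{"api": "send_rows", "payload": {"steps": [[-0.7,0,0,0,0,0,0.03],[-0.7,0,0,0,0,0,0.05],[-0.7,0,0,0,0,0,0.05]]}}

```text
time: 6.38
eef_pos: [0.4569, 0.2514, 0.0657]
tcp_rot: [3.141, 0.0, 2.475]
wrist_force: [1.7, 2.8, -3.7]
opening: 0.0425
grip_force: 22.2
```

```bash
python3 st.py
```

```text
6.38 [0.4569 0.2514 0.0657] [3.1415 0.     2.4753] [ 1.75  2.84 -3.7 ] [ 0.553 -0.343  0.063] 0.04253400542044611 22.23221255466342 -0.2
```

{"api": "send_rows", "payload": {"steps": [[-0.7,0,0,0,0,0,0.03],[-0.7,0,0,0,0,0,0.05],[-0.7,0,0,0,0,0,0.05]]}}

```text
time: 6.75
eef_pos: [0.4569, 0.2514, 0.0657]
tcp_rot: [3.141, 0.0, 2.425]
wrist_force: [2.4, 2.4, -4.2]
opening: 0.0427
grip_force: 22.2
```

```bash
python3 st.py
```

```text
6.75 [0.4569 0.2514 0.0657] [3.1415 0.     2.4254] [ 2.43  2.41 -4.16] [ 0.701 -0.4    0.03 ] 0.042667852717267335 22.233079969882965 -0.2
```

{"api": "send_rows", "payload": {"steps": [[-0.7,0,0,0,0,0,0.03],[-0.7,0,0,0,0,0,0.05],[-0.7,0,0,0,0,0,0.05]]}}

```text
time: 7.12
eef_pos: [0.457, 0.2514, 0.0657]
tcp_rot: [3.141, 0.0, 2.375]
wrist_force: [2.4, 3.2, -4.4]
opening: 0.0425
grip_force: 22.2
```

```bash
python3 st.py
```

```text
7.12 [0.457  0.2514 0.0657] [3.1414e+00 1.0000e-04 2.3753e+00] [ 2.37  3.15 -4.41] [ 0.722 -0.438  0.058] 0.04248549999017723 22.2200967092067 -0.17
```

{"api": "send_rows", "payload": {"steps": [[-0.7,0,0,0,0,0,0.03],[-0.7,0,0,0,0,0,0.05],[-0.7,0,0,0,0,0,0.05]]}}

```text
time: 7.5
eef_pos: [0.457, 0.2514, 0.0657]
tcp_rot: [3.141, 0.0, 2.325]
wrist_force: [1.7, 3.0, -3.5]
opening: 0.0427
grip_force: 22.2
```

```bash
python3 st.py
```

```text
7.5 [0.457  0.2514 0.0657] [3.1414 0.     2.3253] [ 1.66  3.05 -3.46] [ 0.714 -0.475 -0.068] 0.04271907311245348 22.194560822099447 -0.12
```

{"api": "send_rows", "payload": {"steps": [[-0.7,0,0,0,0,0,0.03],[-0.7,0,0,0,0,0,0.05],[-0.7,0,0,0,0,0,0.05]]}}

```text
time: 7.88
eef_pos: [0.457, 0.2514, 0.0657]
tcp_rot: [3.141, 0.0, 2.275]
wrist_force: [3.0, 4.0, -3.8]
opening: 0.0427
grip_force: 22.2
```

```bash
python3 st.py
```

```text
7.88 [0.457  0.2514 0.0657] [3.1413 0.     2.2753] [ 2.97  4.03 -3.78] [ 0.783 -0.548 -0.076] 0.042738597900191966 22.161519192159176 -0.08
```

{"api": "send_rows", "payload": {"steps": [[-0.7,0,0,0,0,0,0.02],[-0.7,0,0,0,0,0,0.03],[-0.7,0,0,0,0,0,0.03]]}}

```text
time: 8.25
eef_pos: [0.457, 0.2514, 0.0657]
tcp_rot: [3.141, -0.0, 2.246]
wrist_force: [1.8, 4.1, -3.9]
opening: 0.0432
grip_force: 22.1
```

```bash
python3 st.py
```

```text
8.25 [0.457  0.2514 0.0657] [ 3.1413 -0.      2.2456] [ 1.76  4.08 -3.89] [ 0.856 -0.576 -0.021] 0.043231106935134364 22.140533309429884 -0.04
```

{"api": "send_rows", "payload": {"steps": [[-0.7,0,0,0,0,0,0.02],[-0.7,0,0,0,0,0,0.03],[-0.7,0,0,0,0,0,0.03]]}}

```text
time: 8.62
eef_pos: [0.457, 0.2514, 0.0657]
tcp_rot: [3.141, 0.0, 2.216]
wrist_force: [3.5, 4.4, -3.4]
opening: 0.043
grip_force: 22.1
```

```bash
python3 st.py
```

```text
8.62 [0.457  0.2514 0.0657] [3.1414 0.     2.2155] [ 3.49  4.36 -3.44] [ 0.918 -0.597 -0.081] 0.04300903688489096 22.11675988510251 -0.01
```

{"api": "send_rows", "payload": {"steps": [[-0.7,0,0,0,0,0,0.02],[-0.7,0,0,0,0,0,0.04],[-0.7,0,0,0,0,0,0.04]]}}

```text
time: 9.0
eef_pos: [0.457, 0.2514, 0.0657]
tcp_rot: [3.141, -0.0, 2.175]
wrist_force: [2.6, 3.3, -3.6]
opening: 0.0425
grip_force: 22.1
```

```bash
python3 st.py
```

```text
9.0 [0.457  0.2514 0.0657] [ 3.1413 -0.      2.1754] [ 2.61  3.31 -3.62] [ 0.963 -0.7   -0.116] 0.04248283497893555 22.09405979141593 0.01
```

{"api": "send_rows", "payload": {"steps": [[-0.7,0,0,0,0,0,0.02],[-0.7,0,0,0,0,0,0.04],[-0.7,0,0,0,0,0,0.04]]}}

```text
time: 9.38
eef_pos: [0.457, 0.2514, 0.0657]
tcp_rot: [3.141, -0.0, 2.136]
wrist_force: [3.2, 4.7, -4.7]
opening: 0.0428
grip_force: 22.1
```

```bash
python3 st.py
```

```text
9.38 [0.457  0.2514 0.0657] [ 3.1413 -0.      2.1355] [ 3.22  4.7  -4.66] [ 0.958 -0.734 -0.046] 0.042753128627782515 22.089360421523452 -0.03
```

{"api": "send_rows", "payload": {"steps": [[-0.7,0,0,0,0,0,0.03],[-0.7,0,0,0,0,0,0.05],[-0.7,0,0,0,0,0,0.05]]}}

```text
time: 9.75
eef_pos: [0.457, 0.2514, 0.0657]
tcp_rot: [3.141, 0.0, 2.086]
wrist_force: [3.9, 4.5, -4.5]
opening: 0.0427
grip_force: 22.1
```

```bash
python3 st.py
```

```text
9.75 [0.457  0.2514 0.0657] [3.1414e+00 1.0000e-04 2.0865e+00] [ 3.93  4.47 -4.46] [ 0.883 -0.724  0.202] 0.04269959266357936 22.126780673861504 -0.3
```

{"api": "send_rows", "payload": {"steps": [[-0.7,0,0,0,0,0,0.03],[-0.7,0,0,0,0,0,0.05],[-0.7,0,0,0,0,0,0.05]]}}

```text
time: 10.12
eef_pos: [0.4569, 0.2515, 0.0657]
tcp_rot: [3.141, 0.0, 2.037]
wrist_force: [3.9, 4.4, -4.3]
opening: 0.0428
grip_force: 22.3
```

```bash
python3 st.py
```

```text
10.12 [0.4569 0.2515 0.0657] [3.1415 0.     2.0368] [ 3.9   4.4  -4.26] [ 0.892 -0.58   0.421] 0.04281753873310216 22.254704916849732 -0.62
```

The torque is climbing to 0.42 N m, against a peak of 0.15 at the earlier light click. One tiny step more will confirm the dead stop.

{"api": "send_rows", "payload": {"steps": [[-0.7,0,0,0,0,0,0.015],[-0.7,0,0,0,0,0,0.015],[-0.7,0,0,0,0,0,0.015]]}}

```text
time: 10.5
eef_pos: [0.4569, 0.2515, 0.0658]
tcp_rot: [3.141, -0.0, 2.021]
wrist_force: [1.7, 4.8, -0.4]
opening: 0.0428
grip_force: 22.9
```

```bash
python3 st.py
```

```text
10.5 [0.4569 0.2515 0.0658] [ 3.1414e+00 -2.0000e-04  2.0211e+00] [ 1.75  4.75 -0.4 ] [ 0.965 -0.434  0.472] 0.042792463993083875 22.868255997018423 -0.44
```

The stop is dead and holding at about 0.47 N m. I unwind the grip, then open and rise.

{"api": "send_rows", "payload": {"steps": [[-0.7,0,0,0,0,0,-0.03],[-0.7,0,0,0,0,0,-0.06],[-0.7,0,0,0,0,0,-0.06]]}}

```text
time: 10.88
eef_pos: [0.457, 0.2514, 0.0658]
tcp_rot: [3.141, -0.0, 2.082]
wrist_force: [1.7, 5.1, 0.2]
opening: 0.0431
grip_force: 23.0
```

```bash
python3 st.py
```

```text
10.88 [0.457  0.2514 0.0658] [ 3.1413e+00 -3.0000e-04  2.0818e+00] [1.68 5.11 0.2 ] [ 1.033 -0.344  0.144] 0.043083984115790404 23.032735772430897 0.03
```

{"api": "send_rows", "payload": {"steps": [[0.5,0,0,0,0,0,0],[0.9,0,0,0,0,0,0],[0.9,0,0,0,0,0,0],[0.9,0,0,0,0,0,0],[0.9,0,0,-40,0,0,0],[0.9,0,0,-80,0,0,0],[0.9,0,0,-100,0,0,0],[0.9,0,0,-100,0,0,0]]}}

```text
time: 11.88
eef_pos: [0.4576, 0.2517, 0.1669]
tcp_rot: [3.139, -0.001, 2.081]
wrist_force: [0.5, 0.3, 0.1]
opening: 0.0837
grip_force: 0.0
```

```bash
python3 st.py
```

```text
11.88 [0.4576 0.2517 0.1669] [ 3.1388e+00 -7.0000e-04  2.0809e+00] [0.54 0.26 0.1 ] [-0.094  0.027  0.039] 0.08368887222634423 0.0 -0.12
```

Dial released. Next I move over the shackle bar with yaw 3.066. From the gripped dial axis, the bar should be at (0.465, 0.3565).

{"api": "send_rows", "payload": {"steps": [[0.9,15,10,0,0,0,-0.17],[0.9,30,20,0,0,0,-0.34],[0.9,45,30,0,0,0,-0.51],[0.9,60,40,0,0,0,-0.68],[0.9,75,50,0,0,0,-0.85],[0.9,88,58,0,0,0,-0.985],[0.9,88,58,0,0,0,-0.985],[0.9,88,58,0,0,0,-0.985]]}}

```text
time: 12.88
eef_pos: [0.4643, 0.3553, 0.1647]
tcp_rot: [-3.14, -0.001, 3.062]
wrist_force: [-0.2, 0.1, 0.2]
opening: 0.0834
grip_force: 0.0
```

```bash
python3 st.py
```

```text
12.88 [0.4643 0.3553 0.1647] [-3.1401e+00 -1.0000e-03  3.0622e+00] [-0.23  0.14  0.17] [ 0.001 -0.029 -0.04 ] 0.08342051750095593 0.0 0.04
```

{"api": "send_rows", "payload": {"steps": [[0.6,0,1,40,0,0,0],[0.3,0,1,70,0,0,0],[0,0,1,83,0,0,0],[0,0,1,83,0,0,0],[-0.3,0,1,83,0,0,0],[-0.5,0,1,83,0,0,0],[-0.5,0,1,83,0,0,0]], "squeeze": 8}}

```text
time: 13.75
eef_pos: [0.465, 0.3577, 0.0834]
tcp_rot: [3.141, 0.001, 3.066]
wrist_force: [-0.0, 0.2, 0.1]
opening: 0.0228
grip_force: 0.0
```

{"api": "send_rows", "payload": {"steps": [[-0.8,0,0,0,0,0,0],[-1,0,0,0,0,0,0],[-1,0,0,0,0,0,0],[-1,0,0,0,0,0,0],[-1,0,0,0,0,0,0],[-1,0,0,0,0,0,0]]}}

```text
time: 14.5
eef_pos: [0.4647, 0.3575, 0.0828]
tcp_rot: [3.141, 0.0, 3.066]
wrist_force: [-0.9, -1.2, 5.4]
opening: 0.0117
grip_force: 8.0
```

```bash
python3 st.py
```

```text
14.5 [0.4647 0.3575 0.0828] [3.1413e+00 2.0000e-04 3.0658e+00] [-0.94 -1.22  5.43] [-0.252  0.13  -0.003] 0.011687220054732344 8.000208288431168 -0.0
```

Bar gripped (11.7 mm). I lift gently by 8 mm to see whether it is free.

{"api": "send_rows", "payload": {"steps": [[-1,0,-0.3,0,0,0,0],[-1,0,-0.3,0,0,0,0],[-1,0,-0.3,-2,0,0,0],[-1,0,-0.3,-4,0,0,0],[-1,0,-0.3,-5.5,0,0,0],[-1,0,-0.3,-7,0,0,0],[-1,0,-0.3,-7,0,0,0]], "squeeze": 25}}

```text
time: 15.38
eef_pos: [0.4646, 0.3571, 0.0897]
tcp_rot: [3.142, 0.0, 3.066]
wrist_force: [-0.3, 0.1, -2.0]
opening: 0.0113
grip_force: 25.0
```

```bash
python3 st.py
```

```text
15.38 [0.4646 0.3571 0.0897] [3.1415e+00 1.0000e-04 3.0658e+00] [-0.32  0.08 -2.01] [-0.01  -0.02  -0.007] 0.0112529414314621 24.99956041574478 -0.0
```

It lifts past 4 mm with only its 2 N weight on the wrist, so the shackle is free. Drawing it up.

{"api": "send_rows", "payload": {"steps": [[-1,0,0,-6,0,0,0],[-1,0,0,-14,0,0,0],[-1,0,0,-22,0,0,0],[-1,0,0,-30,0,0,0],[-1,0,0,-38,0,0,0],[-1,0,0,-46,0,0,0],[-1,0,0,-54,0,0,0],[-1,0,0,-64,0,0,0],[-1,0,0,-75,0,0,0],[-1,0,0,-80,0,0,0]]}}

```text
time: 16.62
eef_pos: [0.4649, 0.3574, 0.1707]
tcp_rot: [3.141, 0.001, 3.066]
wrist_force: [0.1, 0.1, -3.3]
opening: 0.0112
grip_force: 25.0
```

{"api": "send_rows", "payload": {"steps": [[-1,0,0,-15,0,0,0],[-1,0,0,-35,0,0,0],[-1,0,0,-55,0,0,0],[-1,0,0,-75,0,0,0],[-1,0,0,-88,0,0,0],[-1,0,0,-92,0,0,0],[-1,0,0,-92,0,0,0],[-1,0,0,-92,0,0,0],[-1,0,0,-92,0,0,0],[-1,0,0,-92,0,0,0]]}}

```text
time: 17.88
eef_pos: [0.4645, 0.3571, 0.2613]
tcp_rot: [-3.141, -0.0, 3.066]
wrist_force: [-0.6, -0.4, -2.4]
opening: 0.0113
grip_force: 25.0
```

```bash
python3 st.py; python3 - <<'E'
from h import *
c=cap("side");cv2.imwrite("pics/s3.png",cv2.resize(c["image"][60:260,180:380,::-1],None,fx=2.9,fy=2.9,interpolation=cv2.INTER_CUBIC))
E
```

```text
17.88 [0.4645 0.3571 0.2613] [-3.1412e+00 -3.0000e-04  3.0658e+00] [-0.58 -0.37 -2.37] [ 0.015 -0.035  0.014] 0.011281337186343134 24.999759793281555 0.0
```

View pics/s3.png

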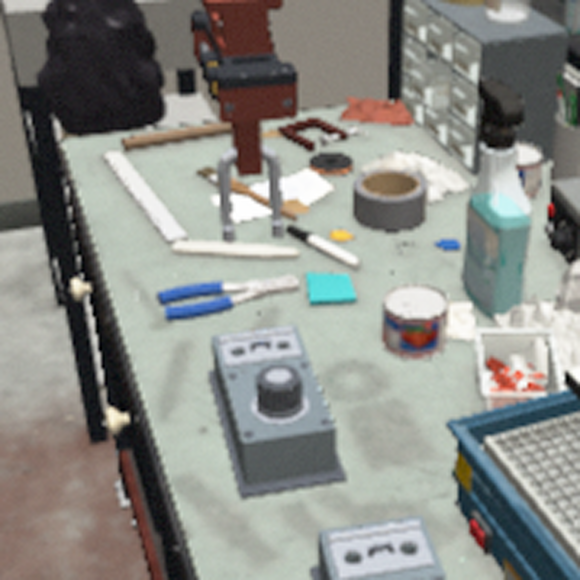

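The picture shows the shackle held upright (feet at about (228,235) and (277,230)), the bores empty and the bystanders untouched. Its feet are at z≈0.19, about 13 cm above the lock.

```bash
python3 -c "from rig import sign_off;print(sign_off())"
```

```text
the job is handed in; nothing more can be done
None
```

I turned the left lock's dial past a light click to its dead stop, drew the shackle out freely, and handed in while holding it upright and still, feet about 13 cm above the lock.

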